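Kick up the sprung V rest and lay the rocker shaft across it

ROBOT

A 7-joint arm with a two-finger parallel gripper is mounted at the origin on a cart in front of the work surface, level with it; the furniture and walls round the work are solid. World frame = base frame: x ahead of the robot, y to its left, z up, the work surface at z = 0. Lengths are in mm, angles in rad, forces in N, time in s.
With the tool pointing down it reaches from about 350 to 900 mm from the base axis. Payload 7.2 kg.
Tool frame: the origin (TCP) lies midway between the tips of the shut fingers; the grasp point (between the pads) lies 19 mm behind it (ctrl.grip_point_offset is the distance from the TCP to the grasp point, in mm); z points along the fingers, y is the direction in which the jaws open and shut (so a half turn about z gives the same grasp; the last joint's range is limited). The gripper opens to 85 mm and grips with 20 to 120 N. Pads are 22 mm wide; open, the fingers measure 114 mm over their backs; the gripper's body (76 mm by 85 mm) begins 54 mm behind the grasp point. The pads swing forward as they close: fully open they stand 13 mm farther back than shut.
Start: joints at [1.261, 0.411, -0.013, 1.596, 0.006, 1.134, -0.082], TCP at [149.644, -606.824, 231.297] pointing down, gripper open.
Joint ranges: [-2.95, 2.95], [-0.29, 1.99], [-1.47, 1.44], [0.14, 2.54], [-1.03, 4.17], [0.13, 1.85], [-2.86, 2.86]. Speed limits (rad/s): [2.39, 2.39, 3.01, 3.01, 3.14, 3.14, 3.14].

INTERFACE

Orientations are given as a rotation vector (axis times angle).
In Python, from station import ctrl, vision gives the robot as it stands.
- The arm moves only by the tool servo_tool, never from a script. Its argument "motion" is a list of rows, each a list of 6 numbers: the shift along the tool's x, y, z in mm, then the turn, a rotation vector about the tool's x, y, z in rad. In form: [[tx, ty, tz, ax, ay, az], ...]. A call has 1 to 8 rows; each row is the pose to reach, as a shift and turn from the pose commanded when the call began, along the tool's axes at that moment; what a row does not reach only later rows make up. A row lasts 1/8 s, in which the tool goes at most 62.5 mm and 10.7 degrees, less where a joint would pass 70% of its speed; a pose out of reach is approached as far as the arm can. A call with a gripper value outside its range is refused whole. "claw" is the finger opening in mm, from 0 to 85.4, set as the call begins (left out, the last holds). The fingers move at their own pace and stop on an object; "newtons" is the grip in N (left out, the last holds). Time passes only in rows, so rows that repeat a pose let the fingers close. It gives the time, the measured TCP pose, the force and the opening at its end, in the units of the state.
- ctrl.observe(): the state, without advancing time (a new reading comes with each control period).
- vision.read_camera(name): name is "scene" or "top"; returns the picture (420x560x3 uint8, red, green, blue); there is no depth.
- vision.get_calibration(name): a dict with "intrinsics" (3x3 intrinsics, pixels), "R" (3x3) and "t" (3): a world point X has camera coordinates R X + t. Camera axes: x right, y down, z forward; pixel columns grow to the right and rows downward; lengths in mm; the calibration is good to about 2 mm. A picture is of the moment at which its call begins. get_calibration takes no time and is no camera call.
- ctrl.hand_in(): hands the job in, once; it reports no verdict.
The state is a dict: "t": time; "joints": joint angles; "joint_vel": joint speeds; "tau": joint torques, N m; "ee_pos": TCP position; "tcp_rot": TCP orientation; "contact_force": force on the tool from outside, world axes, zero at the start; "wrist_torque": the same for the moment, N m; "opening": finger opening in mm.
Only numpy, scipy, OpenCV 4.12 (cv2) and the standard library are available. Lean on these libraries where they do the work, as an engineer would, in place of code of your own. Each camera call takes 0.05 s, during which the arm holds its last target.

TASK

Press the pedal of the two-post shaft rest down until its sprung folding leg goes over centre and snaps up against its stop, and take off the pressure as soon as it goes: do not lean on the stop. Then take the rocker shaft out of the wooden saddle and set it down gently in the two V notches, about evenly between them, and let go. Leave the other things on the bench alone.

Things in the scene. Friction and masses are not known exactly. Their poses are not given: they have to be found in the camera images.
- rest: two-post shaft rest bolted to the bench: grey base plate 170 x 90 x 12 mm. Origin on the bench top, z up. Its +x runs along the base from the fixed V post (at x = -50 mm) to the folding leg (hinge at x = +45 mm) and on to the pedal. A shaft in both notches lies along x at y = 0, its axis about 100 mm above the bench
- pivot (a point): hinge centre of the folding leg, 34 mm above the bench; hinge axis along the rest's y. The leg is a bell crank: its post (V notch on top) and its pedal arm stand at right angles. Folded, the post leans inward over the base (toward the fixed V) by 25 to 57 degrees, with the pedal raised; pressing the pedal down swings the post up
- leg: the folding leg (steel, hinged; origin at the hinge centre, x along the pedal arm, z along the post). A spring holds it folded; its resistance fades to nothing at the over-centre point, and from there it pulls the leg on, away from the pushing hand, to the upper stop. The stop's setting varies: the post up to 15 degrees either side of upright; the over-centre point shifts with it
- pedal (a point): centre of the pedal, a round bar 12 mm thick, 50 mm long along the rest's y, 85 mm from the hinge centre; moves with the leg. Press on its top (6 mm above this point), following its arc. It takes 3 to 14 N down, most at first; when the leg snaps the pedal drops about 7 mm further by itself. Pushing with over 25 N damages the rest
- leg_v (a point): bottom of the V notch (90 degrees, 12 mm thick along the shaft) on the folding leg, 53 mm from the hinge centre; moves with the leg; its z axis points along the post, up when the leg stands upright
- fixed_v (a point): bottom of the V notch (90 degrees, 14 mm thick) on the fixed post, 87 mm above the bench; a seated shaft's axis lies 13 mm above a notch bottom
- saddle: wooden saddle fixed to the bench, 150 x 70 mm, two notched cheeks (18 mm thick, 120 mm apart, 36 mm high), base board 8 mm thick; origin on the bench under its centre, x along the shaft
- shaft_mid (a point): centre of the rocker shaft, a plain steel rod 18 mm thick, 180 mm long, about 0.25 kg, x along its length; it starts lying in the saddle with its axis 33 mm above the bench and is free to grasp between the cheeks; either end may go to either notch
- shaft: the same rocker shaft; origin at its centre, x along it
- grease_tin: tin of compound, 64 mm across, 60 mm high, standing behind the work; origin under its centre; leave alone
- spring: valve spring standing upright, 29 mm across, 46 mm high, in front; origin under its centre; leave alone
- tappet: bucket tappet, 34 mm across, 26 mm high, behind the work; origin under its centre; leave alone
There are look-alikes about, which are no part of the job. There is more than one size of the rest; the job needs the larger.

How it is judged (in metres and radians):
On the way:
1. the folding leg has snapped over centre and stands against its upper stop, untouched (angle between leg_v's own z axis and vertical below 0.3 rad and contact force between each of the arm, the fingers and rest below 0.5 N), for 0.8 s.
At the end, for the whole second after the job is handed in: The leg stands up at its stop (post within 0.30 rad of vertical), and the rocker shaft lies still in both V notches: its centre within 4 mm of the rest's centre line sideways, within 25 mm of the rest's origin along it, 94 to 106 mm above the bench, and within 0.06 rad of the rest's x axis (angle between leg_v's own z axis and vertical below 0.3 rad and x of shaft_mid in the frame of rest between -0.025 and 0.025 m and y of shaft_mid in the frame of rest between -0.004 and 0.004 m and z of shaft_mid in the frame of rest between 0.094 and 0.106 m and angle between the x axis of shaft_mid and the x axis of rest, either way round below 0.06 rad and linear speed of shaft below 0.02 m/s); the robot touches nothing.
It fails at once if the robot pushes on the rest with more than 25 N (contact force between any of the arm, the fingers and rest above 25 N).
It fails at once if the shaft is dropped or rammed onto the rest (more than 45 N) (contact force between shaft and rest above 45 N).
It fails at once if a bystander (tin, spring, tappet) is moved more than 20 mm (distance of any of grease_tin, spring, tappet from where it was at the start of the episode above 0.02 m).
It also fails if it takes over 72 s, if anything falls off the work surface, if the arm or the gripper's body presses on something with over 40 N, if the wrist force passes 120 N, or if a joint passes its speed limit or range.

## Working session

There is one attempt and no reset: what is moved stays moved. The work goes in short steps, Python scripts to look and compute and a tool call to move; the robot and the scene stay as the last step left them, time stands still between calls to the robot, and variables do not carry over. Pictures are saved under pics/ and viewed, and the job is handed in when it is done.

Besides the shell and the picture viewer there is one more tool, called after "Request:" as name([rows], argument=value, ...), one row to a line, values as JSON. servo_tool: Moves the arm, as the interface text tells. Its arguments: {"type":"object","properties":{"motion":{"type":"array"},"claw":{"type":"number"},"newtons":{"type":"number"}},"required":["motion"]}

```bash
mkdir -p pics; ls
python3 - <<'E'
from station import ctrl, vision
import cv2
print(ctrl.observe())
for n in("scene","top"):
    im=vision.read_camera(n); cv2.imwrite(f"pics/{n}0.png",im[:,:,::-1])
    print(n,vision.get_calibration(n))
E
```

```text
pics
{'t': 0.0, 'joints': array([ 1.26079362,  0.41190952, -0.01270888,  1.59706112,  0.00562491,
        1.13427491, -0.08218361]), 'joint_vel': array([ 0.0011429 , -0.00152855, -0.00035973, -0.0021528 ,  0.0007536 ,
        0.00091086,  0.00064105]), 'tau': array([-4.54203382e-04, -6.00624132e+01,  6.82329722e-01, -2.99412453e+01,
        1.38555357e-02,  1.06045010e-02,  1.19958401e-05]), 'ee_pos': array([ 149.48948145, -606.34792545,  230.44010597]), 'tcp_rot': array([-3.11707951e+00, -3.78783281e-01,  5.20733627e-04]), 'contact_force': array([ 0.85453462,  0.68640678, -1.21816917]), 'wrist_torque': array([-0.04166844, -0.03727849, -0.03462804]), 'opening': 85.13891029105407}
scene {'intrinsics': array([[473.8018912 ,   0.        , 283.24450104],
       [  0.        , 473.8018912 , 206.72608064],
       [  0.        ,   0.        ,   1.        ]]), 'R': array([[-0.68844978, -0.72519694,  0.01123808],
       [-0.49835724,  0.46173331, -0.73378635],
       [ 0.52695062, -0.51077563, -0.67928735]]), 't': array([ 490.34163149,  275.6848173 , 1129.63650971])}
top {'intrinsics': array([[463.80577842,   0.        , 280.14816326],
       [  0.        , 463.80577842, 208.02552749],
       [  0.        ,   0.        ,   1.        ]]), 'R': array([[-0.0235997 , -0.99969983,  0.00658048],
       [-0.9816171 ,  0.02192481, -0.1895974 ],
       [ 0.18939622, -0.01093396, -0.98183987]]), 't': array([ 188.93214776,  535.33953248, 1181.83432021])}
```

View pics/scene0.png

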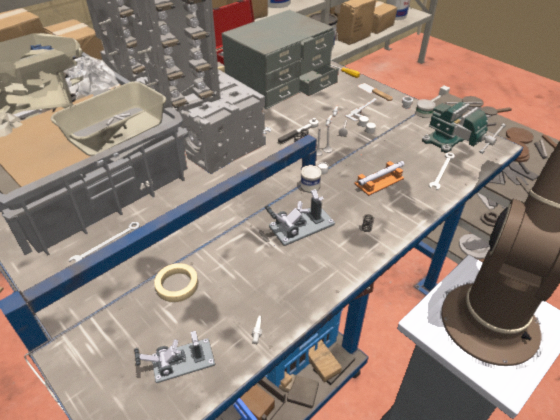

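View pics/top0.png

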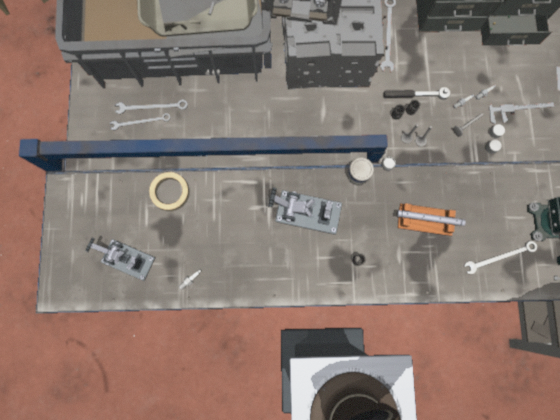

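The top view shows the larger rest around (308,211) with its pedal at (275,200), and the saddle and shaft around (428,218). The tin is at (361,170), the tappet at (390,164) and the spring at (358,259). The small look-alike rest is at (125,258). I'll zoom in next.

Run:
```python
import cv2
a=cv2.imread("pics/top0.png");b=cv2.imread("pics/scene0.png")
cv2.imwrite("pics/topz.png",cv2.resize(a[180:240,260:350],None,fx=8,fy=8,interpolation=cv2.INTER_CUBIC))
cv2.imwrite("pics/topz2.png",cv2.resize(a[195:245,390:470],None,fx=8,fy=8,interpolation=cv2.INTER_CUBIC))
cv2.imwrite("pics/scz.png",cv2.resize(b[180:250,255:345],None,fx=8,fy=8,interpolation=cv2.INTER_CUBIC))
cv2.imwrite("pics/scz2.png",cv2.resize(b[150:200,345:415],None,fx=8,fy=8,interpolation=cv2.INTER_CUBIC))
```

```text
(no output)
```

View pics/topz.png

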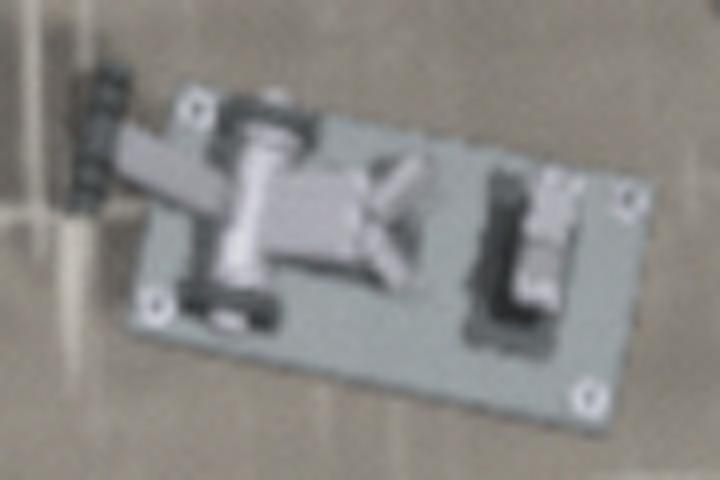

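View pics/topz2.png

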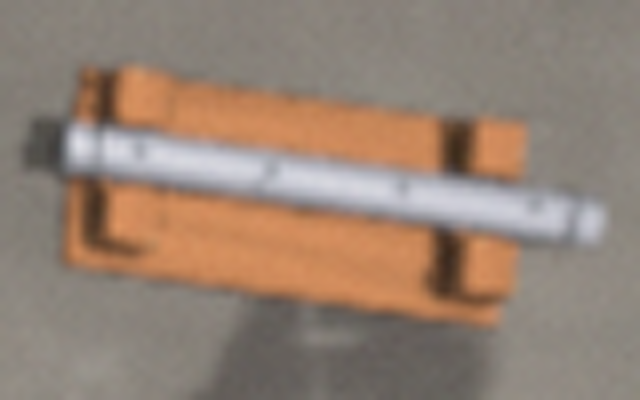

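View pics/scz.png

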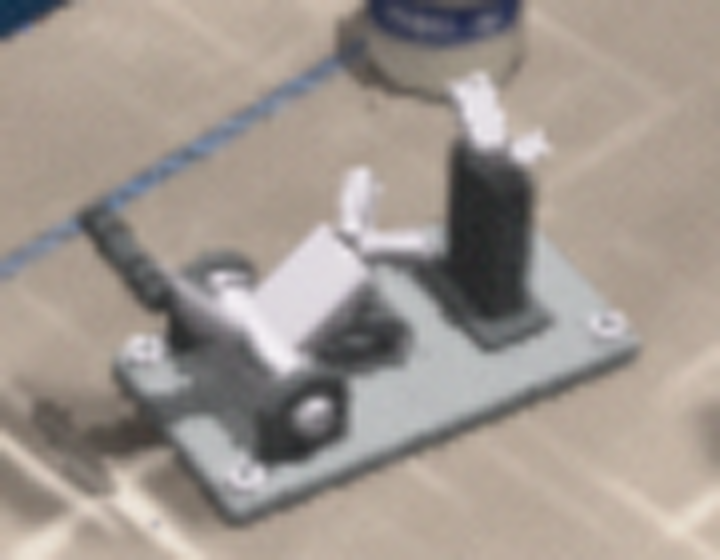

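View pics/scz2.png

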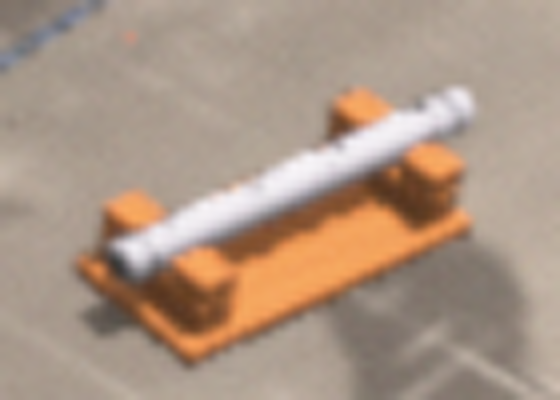

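```bash
cat > h.py <<'E'
import numpy as np
from station import ctrl, vision
from scipy.optimize import least_squares
from scipy.spatial.transform import Rotation as Ro
C={n:vision.get_calibration(n) for n in("scene","top")}
def proj(n,X):
    c=C[n];p=c["R"]@np.asarray(X,float)+c["t"];q=c["intrinsics"]@p;return q[:2]/q[2]
def atz(n,px,z):
    c=C[n];d=np.linalg.inv(c["intrinsics"])@[px[0],px[1],1];d=c["R"].T@d;o=-c["R"].T@c["t"]
    return o+d*(z-o[2])/d[2]
def z8(p,off,s=8): return np.array([(p[0]+.5)/s-.5+off[0],(p[1]+.5)/s-.5+off[1]])
E
python3 - <<'E'
from h import *
T=lambda p:z8(p,(260,180)); S=lambda p:z8(p,(255,180))
def pts(a):
    x=lambda u,y,w:(u,y,w)
    ped=(45+85*np.cos(a),0,34+85*np.sin(a)) # post leans inward by a -> arm raised by a
    lv=(45-53*np.sin(a),0,34+53*np.cos(a))
    return ped,lv
obs=[("top",(85,-45,12),T((195,82))),("top",(-85,-45,12),T((652,180))),("top",(-85,45,12),T((605,430))),("top",(85,45,12),T((130,325))),
("scene",(85,45,12),S((235,508))),("scene",(-85,45,12),S((638,342))),("scene",(85,-45,12),S((115,360))),
("top","p",T((98,138))),("scene","p",S((128,258))),("top","l",T((368,212))),("scene","l",S((357,240))),]
def model(v,k):
    if isinstance(k,str): k=pts(v[3])["pl".index(k)]
    c,s=np.cos(v[2]),np.sin(v[2])
    return (v[0]+c*k[0]-s*k[1],v[1]+s*k[0]+c*k[1],k[2])
f=lambda v:np.concatenate([proj(n,model(v,k))-o for n,k,o in obs])
r=least_squares(f,[550,0,1.4,.6],x_scale=[10,10,.1,.1],loss="soft_l1")
print(r.x,np.degrees(r.x[3]));print(f(r.x).reshape(-1,2).round(2))
for nme,k in(("pedal","p"),("legv","l"),("fixedv",(-50,0,87))):print(nme,np.round(model(r.x,k),1),[np.round((proj(n,model(r.x,k))-o+.5)*8-.5) for n,o in(("top",(260,180)),("scene",(255,180)))])
T2=lambda p:z8(p,(390,195)); S2=lambda p:z8(p,(345,150))
print("shaft top",[atz("top",T2(p),33).round(1) for p in((68,148),(605,222))])
print("shaft scene",[atz("scene",S2(p),33).round(1) for p in((130,255),(457,105))])
print("tin",atz("top",(361,172),60),atz("scene",(311,172),60),"tap",atz("top",(390,164),26),"spring",atz("top",(358,259),46))
E
```

```text
[535.96539226  98.79250723   1.33730737   0.86031286] 49.29229613033599
[[-2.4  -0.45]
 [ 0.91 -0.07]
 [ 0.71  0.43]
 [-1.13  0.61]
 [-1.09  0.45]
 [-0.11 -0.35]
 [-1.93 -1.29]
 [ 0.51  0.31]
 [-0.9   0.76]
 [ 2.55  0.97]
 [ 0.77 -0.85]]
pedal [559.2 196.5  98.4] [array([102., 141.]), array([121., 264.])]
legv [537.1 103.5  68.6] [array([388., 220.]), array([363., 233.])]
fixedv [524.4  50.1  87. ] [array([559., 244.]), array([499., 142.])]
shaft top [array([ 522., -141.,   33.]), array([ 492.7, -319.8,   33. ])]
shaft scene [array([ 522.8, -149. ,   33. ]), array([ 493.8, -319.8,   33. ])]
tin [631.18328571 -42.25219003  60.        ] [636.67566307 -44.21815307  60.        ] tap [ 661.49767149 -130.42825502   26.        ] spring [400.16927899 -23.77657512  46.        ]
```

Run:
```python
import cv2
a=cv2.imread("pics/top0.png");b=cv2.imread("pics/scene0.png")
cv2.imwrite("pics/topz3.png",cv2.resize(a[225:285,80:165],None,fx=8,fy=8,interpolation=cv2.INTER_CUBIC))
cv2.imwrite("pics/topz.png",cv2.resize(a[185:240,265:345],None,fx=10,fy=10,interpolation=cv2.INTER_CUBIC))
from h import *
T=lambda p:z8(p,(260,180))
P=[atz("top",T(p),12) for p in((185,82),(652,180),(605,430),(130,325))]
print(np.round(P,1),[np.linalg.norm(P[i]-P[i-1]) for i in range(4)])
```

```text
[[598.1 167.9  12. ]
 [559.9   8.2  12. ]
 [473.7  28.4  12. ]
 [513.5 188.8  12. ]] [np.float64(87.12814776586858), np.float64(164.2044659548977), np.float64(88.54228128334657), np.float64(165.2459921065955)]
```

View pics/topz3.png

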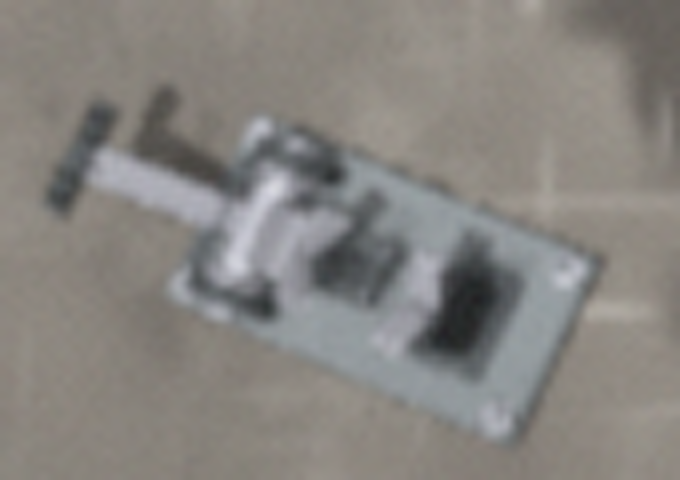

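View pics/topz.png

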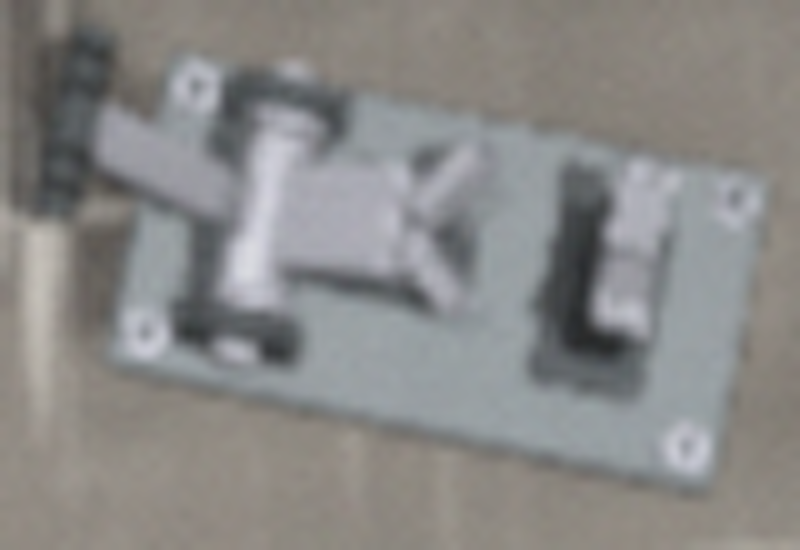

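```bash
cat > fit.py <<'E'
from h import *
T=lambda p:z8(p,(265,185),10); S=lambda p:z8(p,(255,180))
def loc(a): return dict(p=(45+85*np.cos(a),0,34+85*np.sin(a)), l=(45-53*np.sin(a),0,34+53*np.cos(a)))
obs=[("top",(85,-45,12),T((175,53))),("top",(-85,-45,12),T((771,178))),("top",(-85,45,12),T((710,491))),("top",(85,45,12),T((110,360))),
("scene",(85,45,12),S((235,508))),("scene",(-85,45,12),S((638,342))),("scene",(85,-45,12),S((115,360))),
# V tips fixed: mid of tips; hinge bolt ends
("scene",(-50,0,87),S((492,146))),("top",(-50,0,87),T((640,253))),
("top","p",T((74,124))),("scene","p",S((128,258))),("top","l",T((405,217))),("scene","l",S((357,238)))]
def model(v,k):
    if isinstance(k,str): k=loc(v[3])[k]
    c,s=np.cos(v[2]),np.sin(v[2])
    return np.array((v[0]+c*k[0]-s*k[1],v[1]+s*k[0]+c*k[1],k[2]))
f=lambda v:np.concatenate([proj(n,model(v,k))-o for n,k,o in obs]+[[] ])
if __name__=="__main__":
    r=least_squares(f,[550,0,1.4,.6],x_scale=[10,10,.1,.1],loss="soft_l1")
    print(r.x,np.degrees(r.x[3]));print(f(r.x).reshape(-1,2).round(2))
    for n in("top","scene"):
        oo=[o for o in obs if o[0]==n]
        g=lambda v:np.concatenate([proj(n,model(v,k))-o for _,k,o in oo])
        q=least_squares(g,[550,0,1.4,.6],x_scale=[10,10,.1,.1],loss="soft_l1");print(n,q.x,g(q.x).reshape(-1,2).round(1).tolist())
    for k in "pl":print(k,model(r.x,k).round(1))
E
python3 fit.py
```

```text
[535.78084425  99.44906378   1.33906747   0.87032121] 49.86573193587413
[[-0.79 -0.37]
 [ 0.07 -0.34]
 [ 0.15  0.11]
 [-1.09  0.38]
 [-1.16  0.63]
 [-0.22 -0.25]
 [-2.05 -1.1 ]
 [ 0.73 -0.41]
 [ 0.64  0.23]
 [ 0.35  0.32]
 [-0.79  0.71]
 [ 2.93  0.92]
 [ 0.75 -0.39]]
top [536.14922564  99.22138071   1.33339467   0.81868208] [[-0.6, -0.7], [0.2, -0.3], [0.1, 0.1], [-1.1, 0.1], [0.7, 0.2], [-0.8, -0.1], [2.4, 0.5]]
scene [535.08791916  99.58383056   1.35175098   0.89798344] [[-0.6, 1.0], [-0.1, -0.4], [-1.9, -0.7], [0.8, -0.4], [0.2, 0.5], [1.2, -0.1]]
p [558.7 196.6  99. ]
l [536.8 103.8  68.2]
```

```bash
cat > mv.py <<'E'
import sys
from h import *
# usage mv.py x y z theta
x,y,z,th=map(float,sys.argv[1:5]); o=ctrl.observe()
R0=Ro.from_rotvec(o["tcp_rot"]); d=R0.inv().apply(np.array([x,y,z])-o["ee_pos"])
G=Ro.from_euler("z",th)*Ro.from_euler("x",np.pi); w=(R0.inv()*G).as_rotvec()
print("t",round(o["t"],2),"pos",o["ee_pos"].round(1),"yaw",np.arctan2(*R0.as_matrix()[[1,0],0]).round(3),"F",o["contact_force"].round(1),"open",round(o["opening"],1))
print("shift",d.round(1),"rot",w.round(3),"min rows",np.ceil(max(np.linalg.norm(d)/62.5,np.linalg.norm(w)/.1867)))
E
python3 mv.py 480 -230 260 0.8
```

```text
t 0.1 pos [ 149.5 -606.4  230.5] yaw 0.242 F [ 0.5 -0.7 -0.2] open 85.2
shift [ 411.  -286.3  -29.1] rot [-0.001 -0.    -0.558] min rows 9.0
```

Request:
servo_tool([
  [50, -35, -10, 0, 0, -0.06],
  [100, -70, -20, 0, 0, -0.13],
  [150, -105, -29, 0, 0, -0.2],
  [201, -140, -29, 0, 0, -0.27],
  [252, -175, -29, 0, 0, -0.34],
  [302, -210, -29, 0, 0, -0.41],
  [352, -245, -29, 0, 0, -0.48],
  [400, -280, -29, 0, 0, -0.55],
], claw=0)

```text
t: 1.1
ee_pos: [471.9, -237.5, 260.2]
tcp_rot: [2.897, 1.215, -0.0]
contact_force: [0.6, -0.1, 0.1]
opening: -0.2
```

```bash
python3 mv.py 559.5 200 150 1.34
```

```text
t 1.1 pos [ 471.9 -237.5  260.2] yaw 0.794 F [ 0.6 -0.1  0.1] open -0.2
shift [ 373.5 -244.2  110.1] rot [-0.     0.    -0.546] min rows 8.0
```

Request:
servo_tool([
  [47, -30, 5, 0, 0, -0.07],
  [94, -61, 15, 0, 0, -0.14],
  [141, -92, 25, 0, 0, -0.21],
  [188, -123, 40, 0, 0, -0.28],
  [235, -154, 55, 0, 0, -0.35],
  [282, -185, 70, 0, 0, -0.42],
  [328, -215, 90, 0, 0, -0.49],
  [373.5, -244, 110, 0, 0, -0.546],
])

```text
t: 2.1
ee_pos: [559.9, 199.5, 149.4]
tcp_rot: [2.463, 1.95, -0.001]
contact_force: [0.4, -0.4, 1.4]
opening: -0.2
```

Request:
servo_tool([
  [0, 0, 0, 0, 0, 0],
  [0, 0, 0, 0, 0, 0],
])

```text
t: 2.35
ee_pos: [559.4, 197.7, 149.7]
tcp_rot: [-2.464, -1.948, 0.002]
contact_force: [0.3, -0.8, 0.2]
opening: 0.4
```

```bash
python3 mv.py 559.5 199 112 1.34
python3 - <<'E'
from h import *
import cv2
for n in("scene","top"):
    im=vision.read_camera(n)[:,:,::-1]; 
    im=im[150:250,230:365] if n=="scene" else im[150:250,230:365]
    cv2.imwrite(f"pics/{n}1.png",cv2.resize(im,None,fx=5,fy=5,interpolation=cv2.INTER_CUBIC))
E
```

```text
t 2.35 pos [559.4 197.7 149.7] yaw 1.338 F [ 0.3 -0.8  0.2] open 0.4
shift [ 1.3 -0.2 37.7] rot [-0.001  0.001 -0.002] min rows 1.0
```

View pics/scene1.png

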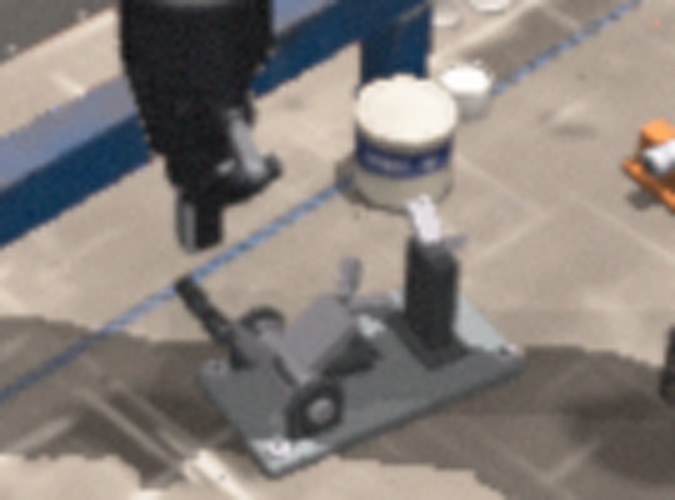

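View pics/top1.png

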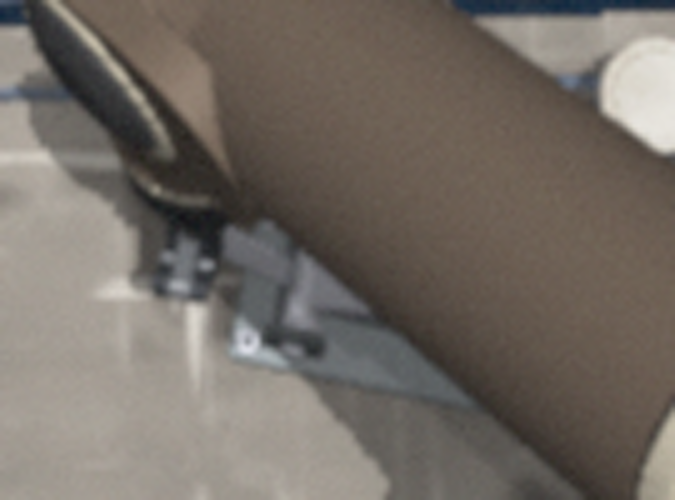

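The scene view shows the closed fingertips at about (198,245) in the 5x crop. The pedal bar runs from (180,285) to (232,360), below and slightly nearer the camera. In the top view the arm covers the pedal. I'll check the projection.

Run:
```python
from h import *
o=ctrl.observe()
for p in (o["ee_pos"],[559.4,197.7,105],[558.7,196.6,99]):
    print((proj("scene",p)-[230,150]+.5)*5-.5)
```

```text
[198.39594986 241.0479976 ]
[198.27721968 306.70915694]
[200.80058602 314.6393435 ]
```

Request:
servo_tool([
  [0, -2, 18, 0, 0, 0],
  [0, -4, 36, 0, 0, 0],
  [0, -4, 39, 0, 0, 0],
  [0, -4, 41, 0, 0, 0],
  [0, -4, 43, 0, 0, 0],
  [0, -4, 45, 0, 0, 0],
])

```text
t: 3.2
ee_pos: [556.5, 199.8, 107.0]
tcp_rot: [2.464, 1.948, 0.003]
contact_force: [-3.7, 0.9, 15.7]
opening: -0.1
```

```bash
python3 mv.py 556 198 105 1.338
python3 - <<'E'
import numpy as np
for z in range(110,30,-4):
    a=np.arcsin((z-40)/85);print(z,round(45+85*np.cos(a),1),end="; ")
E
```

```text
t 3.2 pos [556.5 199.8 107. ] yaw 1.338 F [-3.7  0.9 15.7] open -0.1
shift [-1.9 -0.1  2. ] rot [ 0.002 -0.001 -0.   ] min rows 1.0
110 93.2; 106 98.6; 102 103.1; 98 107.1; 94 110.6; 90 113.7; 86 116.5; 82 118.9; 78 121.0; 74 122.9; 70 124.5; 66 125.9; 62 127.1; 58 128.1; 54 128.8; 50 129.4; 46 129.8; 42 130.0; 38 130.0; 34 129.8;
```

Request:
servo_tool([
  [1.5, 0, 1, 0, 0, 0],
  [3, 0, 2, 0, 0, 0],
  [4, 0, 3, 0, 0, 0],
])

```text
t: 3.58
ee_pos: [557.4, 203.5, 104.2]
tcp_rot: [2.464, 1.948, 0.003]
contact_force: [-3.3, -1.1, 12.0]
opening: 0.1
```

Request:
servo_tool([
  [1, 0, 2, 0, 0, 0],
  [2, 0, 4, 0, 0, 0],
  [3.5, 0, 6, 0, 0, 0],
  [5, 0, 8, 0, 0, 0],
  [6.5, 0, 10, 0, 0, 0],
  [8, 0, 12, 0, 0, 0],
  [9, 0, 14, 0, 0, 0],
])

```text
t: 4.45
ee_pos: [560.4, 216.1, 91.6]
tcp_rot: [-2.462, -1.95, -0.013]
contact_force: [-2.2, 6.3, 14.8]
opening: -0.2
```

Request:
servo_tool([
  [1.5, 0, 2, 0, 0, 0],
  [3, 0, 4, 0, 0, 0],
  [4.2, 0, 6, 0, 0, 0],
  [5.4, 0, 8, 0, 0, 0],
  [6.5, 0, 10, 0, 0, 0],
])

```text
t: 5.08
ee_pos: [562.1, 223.4, 81.5]
tcp_rot: [-2.46, -1.95, -0.015]
contact_force: [-0.3, 8.8, 11.0]
opening: -0.2
```

Run:
```python
from h import *
import cv2
im=vision.read_camera("scene")[:,:,::-1][170:250,230:340]
cv2.imwrite("pics/scene2.png",cv2.resize(im,None,fx=7,fy=7,interpolation=cv2.INTER_CUBIC))
im=vision.read_camera("top")[:,:,::-1][170:250,230:340]
cv2.imwrite("pics/top2.png",cv2.resize(im,None,fx=7,fy=7,interpolation=cv2.INTER_CUBIC))
o=ctrl.observe();print(o["ee_pos"],o["contact_force"],(proj("scene",o["ee_pos"])-[230,170]+.5)*7-.5)
```

```text
[562.12731332 223.4904508   81.36177496] [-0.75912375  8.6149644  11.16154515] [223.09626817 363.12497501]
```

View pics/scene2.png

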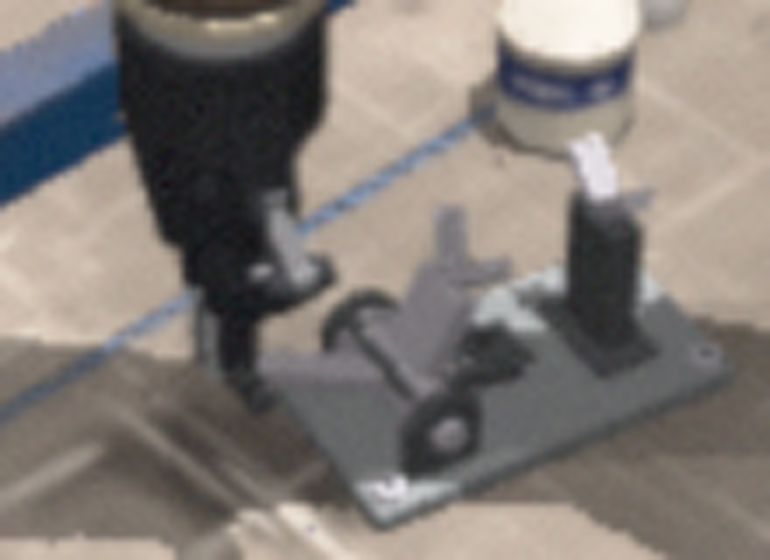

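View pics/top2.png

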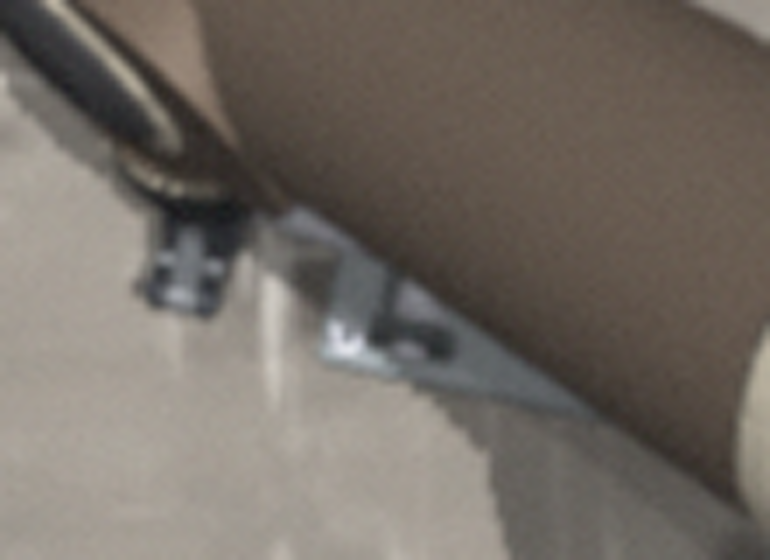

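The tip sits on the outer shoulder of the bar (tip near (235,380) in the crop, bar end at (258,395)). I'll ease back inward before pressing further.

Request:
servo_tool([
  [-1, 0, -2, 0, 0, 0],
  [-3, 0, -4, 0, 0, 0],
  [-5.5, 0, -5, 0, 0, 0],
  [-8, 0, -5, 0, 0, 0],
  [-8, 0, -5, 0, 0, 0],
])

```text
t: 5.8
ee_pos: [561.0, 218.5, 88.2]
tcp_rot: [-2.458, -1.951, -0.023]
contact_force: [-0.9, 13.8, 18.0]
opening: 0.1
```

Request:
servo_tool([
  [1, 0, -6, 0, 0, 0],
  [2, 0, -12, 0, 0, 0],
  [2, 0, -20, 0, 0, 0],
  [2, 0, -30, 0, 0, 0],
  [2, 0, -34, 0, 0, 0],
])

```text
t: 6.42
ee_pos: [559.3, 212.5, 118.1]
tcp_rot: [2.464, 1.948, 0.002]
contact_force: [-0.2, -0.6, 0.6]
opening: 0.0
```

```bash
python3 mv.py 556 194 130 1.338
python3 - <<'E'
from h import *
import cv2
im=vision.read_camera("scene")[:,:,::-1][170:250,230:340]
cv2.imwrite("pics/scene3.png",cv2.resize(im,None,fx=7,fy=7,interpolation=cv2.INTER_CUBIC))
o=ctrl.observe();print(o["tcp_rot"],o["ee_pos"],o["contact_force"],(proj("scene",o["ee_pos"])-[230,170]+.5)*7-.5)
E
```

```text
t 6.42 pos [559.3 212.5 118.1] yaw 1.338 F [-0.2 -0.6  0.6] open 0.0
shift [-18.8   1.1 -11.9] rot [ 0.001 -0.001 -0.   ] min rows 1.0
[2.46434752e+00 1.94829719e+00 2.16843563e-03] [559.30661035 212.54492641 118.22887836] [-0.15318861  1.00957138  0.35418649] [248.14321367 282.45654679]
```

View pics/scene3.png

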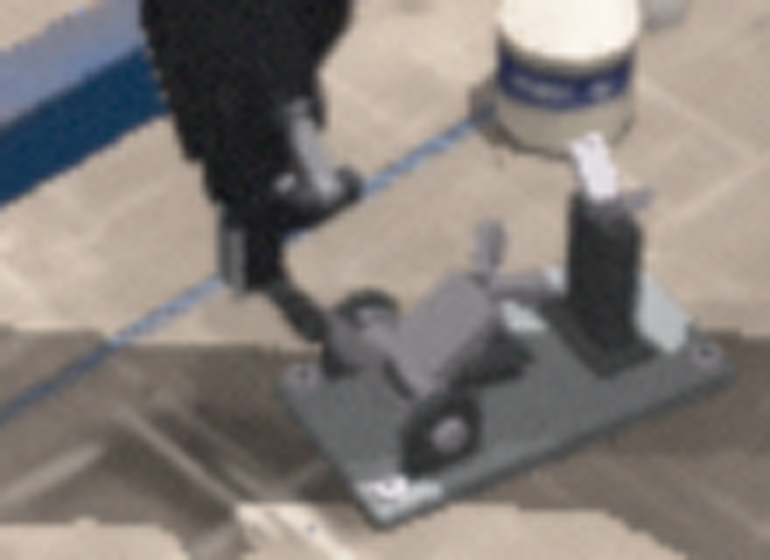

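Run:
```python
from fit import *
v=[535.8,98.8,1.338]
def L(P): 
    d=P[:2]-np.array(v[:2]);c,s=np.cos(v[2]),np.sin(v[2]);return np.round([c*d[0]+s*d[1],-s*d[0]+c*d[1],P[2]],1)
for z in(92,96,99,102):
    print(z,"top",L(atz("top",T((74,124)),z)),"scene",L(atz("scene",S((128,258)),z)),"legv")
for z in(64,68,72): print(z,"top",L(atz("top",T((405,217)),z)),"scene",L(atz("scene",S((357,238)),z)))
print("fv",L(atz("top",T((640,253)),87)),L(atz("scene",S((492,146)),87)))
o=ctrl.observe();print(L(o["ee_pos"]))
```

```text
92 top [101.9  -1.8  92. ] scene [93.7 -7.6 92. ] legv
96 top [101.6  -1.   96. ] scene [95.7 -3.9 96. ] legv
99 top [101.5  -0.4  99. ] scene [97.3 -1.1 99. ] legv
102 top [101.3   0.3 102. ] scene [ 98.8   1.7 102. ] legv
64 top [13.  -1.5 64. ] scene [ 5.3 -3.2 64. ]
68 top [13.1 -0.7 68. ] scene [ 7.7  0.4 68. ]
72 top [13.2  0.2 72. ] scene [10.   3.9 72. ]
fv [-47.7  -0.1  87. ] [-46.6   0.5  87. ]
[116.1   3.4 118.2]
```

Request:
servo_tool([
  [-9, 1, -4, 0, 0, 0],
  [-18, 3, -3, 0, 0, 0],
  [-19, 3, 2, 0, 0, 0],
  [-19, 3, 7, 0, 0, 0],
  [-19, 3, 9, 0, 0, 0],
  [-19, 3, 9, 0, 0, 0],
])

```text
t: 7.22
ee_pos: [557.3, 193.1, 108.1]
tcp_rot: [-2.464, -1.949, 0.0]
contact_force: [-0.9, 0.0, 1.0]
opening: 0.3
```

```bash
cat > loc.py <<'E'
from h import *
v=[535.8,99.5,1.338];o=ctrl.observe();P=o["ee_pos"];c,s=np.cos(v[2]),np.sin(v[2])
def L(d):return np.array([c*d[0]+s*d[1],-s*d[0]+c*d[1],d[2]]).round(1)
print(o["t"],"local",L(P-np.array([v[0],v[1],0])),"Floc",L(o["contact_force"]),np.linalg.norm(o["contact_force"]).round(1))
E
python3 loc.py
```

```text
7.225 local [ 96.1   0.6 108.1] Floc [-0.2  0.8  1. ] 1.4
```

Request:
servo_tool([
  [0.5, 0, 1.5, 0, 0, 0],
  [1, 0, 3, 0, 0, 0],
  [2, 0, 4.5, 0, 0, 0],
  [3.5, 0, 6, 0, 0, 0],
  [5, 0, 7.5, 0, 0, 0],
])

```text
t: 7.85
ee_pos: [559.2, 199.4, 102.7]
tcp_rot: [2.464, 1.949, 0.005]
contact_force: [-3.7, -0.2, 13.4]
opening: 0.1
```

```bash
python3 loc.py
```

```text
7.85 local [102.6   0.3 102.7] Floc [-1.1  3.6 13.4] 13.9
```

Request:
servo_tool([
  [1.8, 0, 2.2, 0, 0, 0],
  [3.8, 0, 4.4, 0, 0, 0],
  [5.6, 0, 6.6, 0, 0, 0],
  [7.4, 0, 8.8, 0, 0, 0],
])

```text
t: 8.35
ee_pos: [561.3, 208.0, 94.3]
tcp_rot: [-2.463, -1.95, -0.008]
contact_force: [-2.6, 3.5, 13.6]
opening: 0.2
```

```bash
python3 loc.py
```

```text
8.35 local [111.5   0.2  94.3] Floc [ 2.8  3.3 13.6] 14.3
```

Request:
servo_tool([
  [1.2, 0, 2.4, 0, 0, 0],
  [2.6, 0, 4.8, 0, 0, 0],
  [4, 0, 7.2, 0, 0, 0],
  [5.3, 0, 9.6, 0, 0, 0],
])

```text
t: 8.85
ee_pos: [563.0, 215.2, 85.1]
tcp_rot: [-2.461, -1.95, -0.013]
contact_force: [-1.2, 6.2, 13.7]
opening: -0.1
```

```bash
python3 loc.py
```

```text
8.85 local [118.8   0.2  85.1] Floc [ 5.8  2.6 13.7] 15.1
```

Request:
servo_tool([
  [0.5, 0, 2.5, 0, 0, 0],
  [1, 0, 5, 0, 0, 0],
  [1.8, 0, 7.5, 0, 0, 0],
  [2.6, 0, 10, 0, 0, 0],
])

```text
t: 9.35
ee_pos: [563.8, 216.9, 74.5]
tcp_rot: [-2.461, -1.95, -0.012]
contact_force: [0.8, 4.5, 5.9]
opening: -0.2
```

```bash
python3 loc.py
```

```text
9.35 local [120.7  -0.2  74.5] Floc [4.5 0.2 5.9] 7.5
```

Request:
servo_tool([
  [0.5, 0, 1.5, 0, 0, 0],
  [1, 0, 3, 0, 0, 0],
])

```text
t: 9.6
ee_pos: [563.3, 215.5, 70.3]
tcp_rot: [-2.463, -1.949, -0.005]
contact_force: [0.2, 2.5, 3.6]
opening: 0.0
```

```bash
python3 loc.py
```

```text
9.6 local [119.2   0.   70.3] Floc [2.5 0.4 3.6] 4.4
```

Request:
servo_tool([
  [1, 0, 1.5, 0, 0, 0],
  [2, 0, 3, 0, 0, 0],
])

```text
t: 9.85
ee_pos: [562.6, 214.8, 65.8]
tcp_rot: [2.465, 1.947, -0.002]
contact_force: [0.7, 0.3, 0.5]
opening: 0.0
```

```bash
python3 loc.py
```

```text
9.85 local [118.3   0.6  65.8] Floc [ 0.5 -0.6  0.5] 0.9
```

Request:
servo_tool([
  [0, 0, -15, 0, 0, 0],
  [0, 0, -40, 0, 0, 0],
  [0, 0, -80, 0, 0, 0],
  [0, 0, -110, 0, 0, 0],
  [0, 0, -110, 0, 0, 0],
])

```text
t: 10.48
ee_pos: [564.0, 216.0, 179.6]
tcp_rot: [2.463, 1.947, 0.006]
contact_force: [-0.2, -0.6, -0.4]
opening: 0.3
```

Run:
```python
from h import *
import cv2
im=vision.read_camera("scene")[:,:,::-1][170:250,230:340]
cv2.imwrite("pics/scene4.png",cv2.resize(im,None,fx=7,fy=7,interpolation=cv2.INTER_CUBIC))
print(ctrl.observe()["contact_force"])
```

```text
[ 0.04053829 -0.33698328 -0.48110067]
```

View pics/scene4.png

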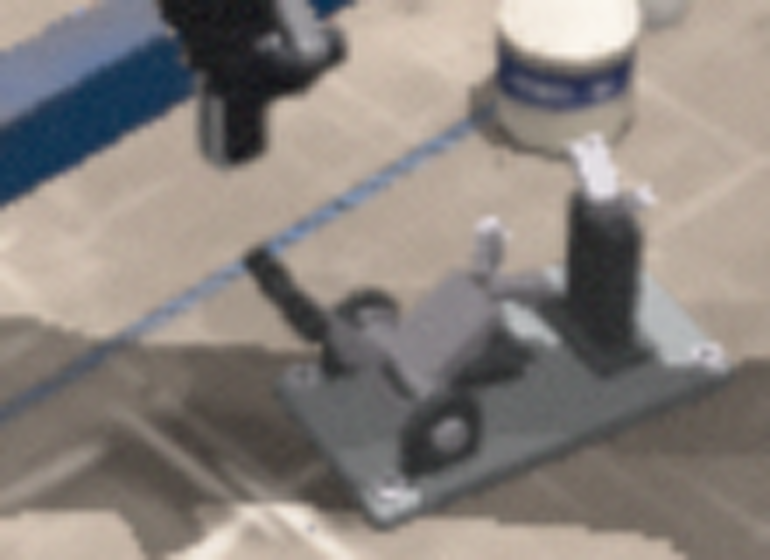

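The leg sprang back. The force had only faded near centre, so I lifted too early. I'll repeat, follow the arc properly and look before lifting.

```bash
python3 loc.py
```

```text
10.525 local [119.1   0.  177.8] Floc [-0.3 -0.1 -0.5] 0.6
```

Request:
servo_tool([
  [-11, 0, 10, 0, 0, 0],
  [-22, 0, 25, 0, 0, 0],
  [-22, 0, 50, 0, 0, 0],
  [-22, 0, 64, 0, 0, 0],
  [-22, 0, 70, 0, 0, 0],
  [-22, 0, 71, 0, 0, 0],
])

```text
t: 11.28
ee_pos: [557.3, 195.0, 105.8]
tcp_rot: [-2.463, -1.949, 0.0]
contact_force: [-4.6, -0.3, 13.6]
opening: -0.0
```

```bash
python3 loc.py
```

```text
11.275 local [ 97.9   1.1 105.8] Floc [-1.4  4.4 13.6] 14.4
```

Request:
servo_tool([
  [1, 0, 2, 0, 0, 0],
  [3, 0, 4, 0, 0, 0],
  [5, 0, 6, 0, 0, 0],
  [7.5, 0, 8, 0, 0, 0],
  [10, 0, 10.5, 0, 0, 0],
  [12.3, 0, 13, 0, 0, 0],
  [14.5, 0, 15.5, 0, 0, 0],
])

```text
t: 12.15
ee_pos: [560.9, 210.3, 91.0]
tcp_rot: [-2.462, -1.949, -0.003]
contact_force: [-4.6, 2.6, 11.3]
opening: -0.1
```

```bash
python3 loc.py
```

```text
12.15 local [113.6   1.1  91. ] Floc [ 1.5  5.  11.3] 12.4
```

Request:
servo_tool([
  [1.9, 0, 2.3, 0, 0, 0],
  [3.8, 0, 4.6, 0, 0, 0],
  [5.5, 0, 6.9, 0, 0, 0],
  [7.1, 0, 9.2, 0, 0, 0],
  [8.6, 0, 11.5, 0, 0, 0],
  [10, 0, 13.8, 0, 0, 0],
])

```text
t: 12.9
ee_pos: [563.1, 220.0, 76.6]
tcp_rot: [-2.462, -1.949, -0.003]
contact_force: [-3.0, 3.4, 6.5]
opening: 0.0
```

```bash
python3 loc.py
```

```text
12.9 local [123.6   1.2  76.6] Floc [2.6 3.7 6.5] 7.9
```

Request:
servo_tool([
  [1.2, 0, 2, 0, 0, 0],
  [2.3, 0, 4, 0, 0, 0],
  [3.3, 0, 6, 0, 0, 0],
  [4.2, 0, 8, 0, 0, 0],
])

```text
t: 13.4
ee_pos: [564.6, 222.0, 67.8]
tcp_rot: [2.464, 1.948, 0.0]
contact_force: [0.1, 2.1, 1.7]
opening: -0.1
```

```bash
python3 loc.py
```

```text
13.4 local [125.8   0.2  67.8] Floc [2.1 0.4 1.7] 2.7
```

Request:
servo_tool([
  [0.7, 0, 1.3, 0, 0, 0],
  [1.4, 0, 2.6, 0, 0, 0],
  [1.9, 0, 3.9, 0, 0, 0],
])

```text
t: 13.78
ee_pos: [564.7, 223.2, 63.7]
tcp_rot: [2.465, 1.947, -0.002]
contact_force: [0.2, 0.1, -0.1]
opening: -0.3
```

```bash
python3 loc.py
python3 - <<'E'
from h import *
import cv2
im=vision.read_camera("scene")[:,:,::-1][170:250,230:340]
cv2.imwrite("pics/scene5.png",cv2.resize(im,None,fx=7,fy=7,interpolation=cv2.INTER_CUBIC))
E
```

```text
13.775 local [127.    0.4  63.7] Floc [ 0.1 -0.2 -0.1] 0.3
```

View pics/scene5.png

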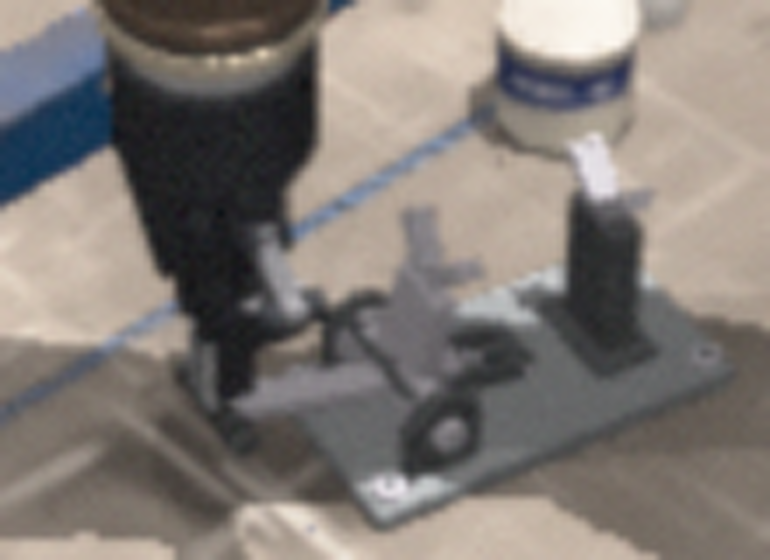

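Run:
```python
from fit import *
v=[535.8,99.5,1.338,0]
for d in(20,16,12,8,4,0):
    v[3]=np.radians(d); print(d,*[((proj("scene",model(v,k))-[230,170]+.5)*7-.5).round() for k in "pl"])
    c=loc(v[3])["p"]; print("   ends",*[((proj("scene",model(v,(c[0],y,c[2])))-[230,170]+.5)*7-.5).round() for y in(25,-25)])
```

```text
20 [225. 391.] [445. 265.]
   ends [256. 431.] [194. 351.]
16 [221. 403.] [437. 266.]
   ends [252. 443.] [190. 363.]
12 [218. 415.] [429. 268.]
   ends [249. 455.] [187. 375.]
8 [216. 426.] [421. 270.]
   ends [247. 467.] [186. 386.]
4 [215. 437.] [413. 272.]
   ends [245. 478.] [185. 398.]
0 [214. 448.] [405. 275.]
   ends [245. 489.] [184. 408.]
```

Request:
servo_tool([
  [1, 0, -3, 0, 0, 0],
  [2, 0, -6, 0, 0, 0],
  [2, 0, -12, 0, 0, 0],
])

```text
t: 14.2
ee_pos: [565.2, 226.0, 76.5]
tcp_rot: [-2.464, -1.948, 0.0]
contact_force: [0.4, 0.9, 0.5]
opening: 0.2
```

```bash
python3 loc.py
python3 - <<'E'
from h import *
import cv2
im=vision.read_camera("scene")[:,:,::-1][170:250,230:340]
cv2.imwrite("pics/scene6.png",cv2.resize(im,None,fx=7,fy=7,interpolation=cv2.INTER_CUBIC))
E
```

```text
14.2 local [129.8   0.5  76.5] Floc [ 0.9 -0.2  0.5] 1.1
```

View pics/scene6.png

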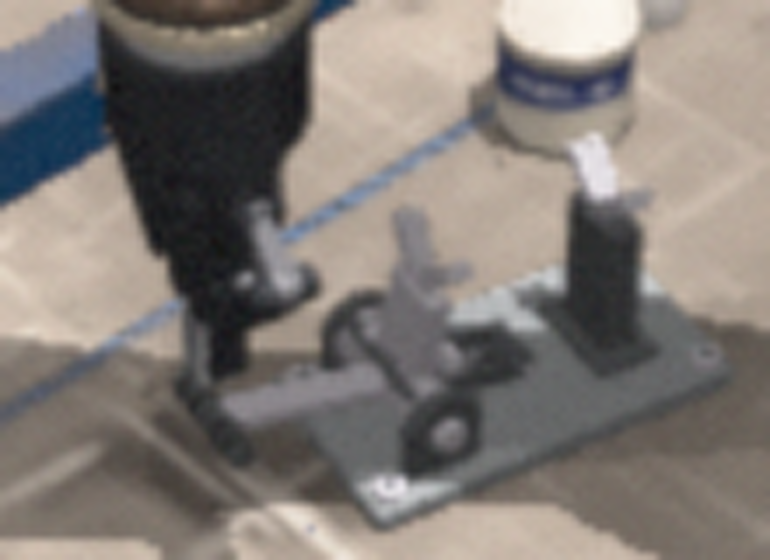

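The leg stays up with the tool clear of it (post lean about 8°, V at (415,265)), so it has snapped over. Next is the shaft.

```bash
python3 mv.py 507.4 -230.4 140 1.408
```

```text
t 14.25 pos [565.7 226.2  77.4] yaw 1.338 F [-0.6  0.6  0.5] open -0.2
shift [-457.7   48.7  -62.8] rot [ 0.001 -0.001 -0.07 ] min rows 8.0
```

Request:
servo_tool([
  [0, 0, -30, 0, 0, 0],
  [0, 0, -85, 0, 0, 0],
  [-15, 2, -135, 0, 0, 0],
  [-60, 6, -160, 0, 0, 0],
  [-120, 12, -160, 0, 0, -0.02],
  [-180, 18, -160, 0, 0, -0.03],
  [-240, 24, -160, 0, 0, -0.04],
  [-300, 32, -160, 0, 0, -0.05],
])

```text
t: 15.25
ee_pos: [526.7, -75.3, 236.8]
tcp_rot: [2.414, 2.009, 0.001]
contact_force: [1.4, -0.2, 0.3]
opening: 0.1
```

```bash
python3 mv.py 507.4 -230.4 110 1.408;  python3 - <<'E'
from h import *
import cv2
im=vision.read_camera("scene")[:,:,::-1][170:250,230:340]
cv2.imwrite("pics/scene7.png",cv2.resize(im,None,fx=7,fy=7,interpolation=cv2.INTER_CUBIC))
E
```

```text
t 15.25 pos [526.7 -75.3 236.8] yaw 1.388 F [ 1.4 -0.2  0.3] open 0.1
shift [-156.     9.1  126.9] rot [ 0.001  0.    -0.02 ] min rows 4.0
```

View pics/scene7.png

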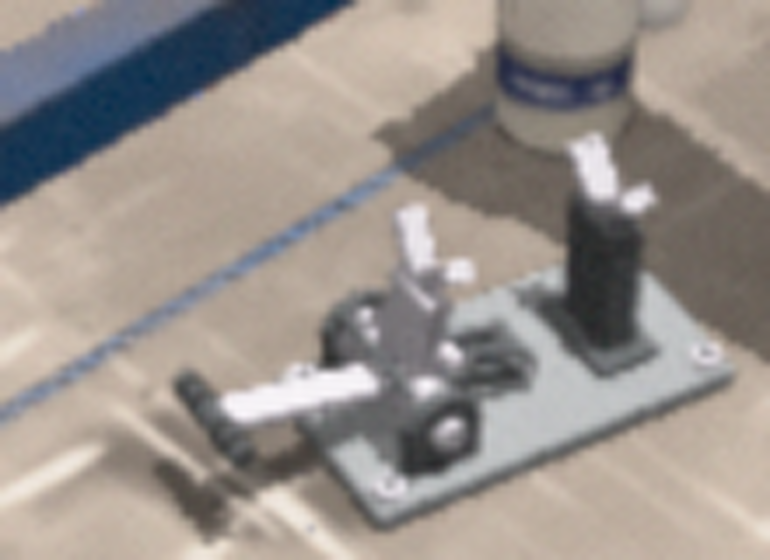

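Request:
servo_tool([
  [-39, 2, 30, 0, 0, -0.005],
  [-78, 4.5, 60, 0, 0, -0.01],
  [-117, 7, 95, 0, 0, -0.015],
  [-156, 9, 127, 0, 0, -0.02],
  [-156, 9, 127, 0, 0, -0.02],
  [-156, 9, 127, 0, 0, -0.02],
], claw=50, newtons=40)

```text
t: 16.05
ee_pos: [508.1, -227.7, 109.5]
tcp_rot: [-2.395, -2.033, -0.001]
contact_force: [0.3, 0.3, 0.5]
opening: 49.9
```

```bash
python3 mv.py 507.4 -230.4 15 1.408;  python3 - <<'E'
from h import *
import cv2
im=vision.read_camera("scene")[:,:,::-1][130:210,330:430]
cv2.imwrite("pics/scene8.png",cv2.resize(im,None,fx=7,fy=7,interpolation=cv2.INTER_CUBIC))
im=vision.read_camera("top")[:,:,::-1][180:260,380:480]
cv2.imwrite("pics/top8.png",cv2.resize(im,None,fx=7,fy=7,interpolation=cv2.INTER_CUBIC))
E
```

```text
t 16.05 pos [ 508.1 -227.7  109.5] yaw 1.408 F [0.3 0.3 0.5] open 49.9
shift [-2.8 -0.3 94.5] rot [ 0.    -0.001 -0.   ] min rows 2.0
```

View pics/scene8.png

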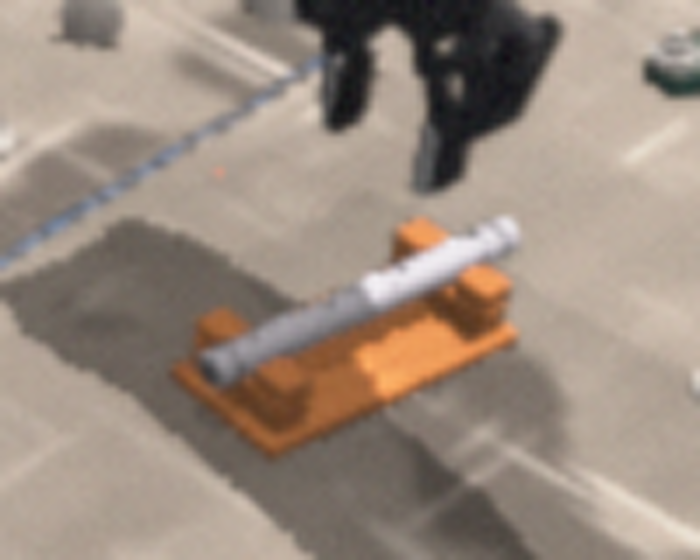

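View pics/top8.png

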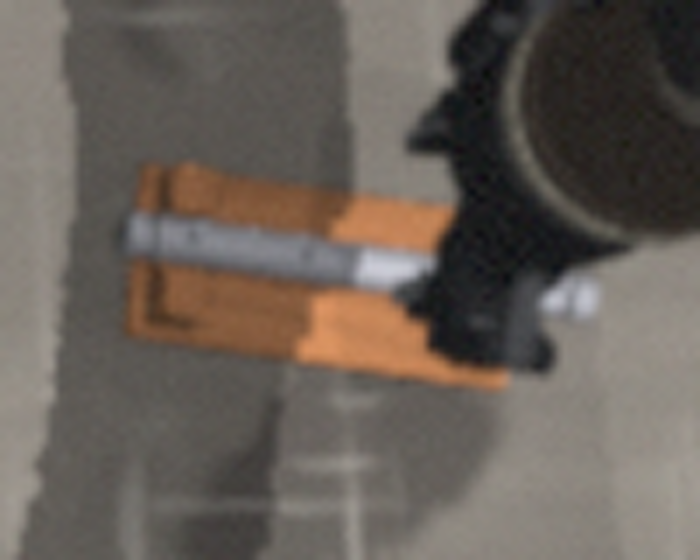

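Run:
```python
from h import *
for z in(109.5,33): print(((proj("scene",(507.4,-230.4,z))-[330,130]+.5)*7-.5).round())
```

```text
[388. 163.]
[361. 301.]
```

Request:
servo_tool([
  [-2.5, 0, 30, 0, 0, 0],
  [-2.5, 0, 60, 0, 0, 0],
  [-2.5, 0, 80, 0, 0, 0],
  [-2.5, 0, 90, 0, 0, 0],
  [-2.5, 0, 94, 0, 0, 0],
  [-2.5, 0, 94, 0, 0, 0],
])

```text
t: 16.9
ee_pos: [507.8, -230.8, 15.8]
tcp_rot: [2.394, 2.033, 0.001]
contact_force: [1.4, 0.7, -0.2]
opening: 49.8
```

Request:
servo_tool([
  [0, 0, 0, 0, 0, 0],
  [0, 0, 0, 0, 0, 0],
  [0, 0, 0, 0, 0, 0],
  [0, 0, 0, 0, 0, 0],
  [0, 0, 0, 0, 0, 0],
  [0, 0, 0, 0, 0, 0],
], claw=0, newtons=60)

```text
t: 17.65
ee_pos: [507.7, -231.1, 15.9]
tcp_rot: [2.394, 2.033, 0.001]
contact_force: [-1.0, 0.2, 6.2]
opening: 16.3
```

Request:
servo_tool([
  [0, 0, -4, 0, 0, 0],
  [0, 0, -10, 0, 0, 0],
  [0, 0, -25, 0, 0, 0],
  [0, 0, -50, 0, 0, 0],
  [0, 0, -80, 0, 0, 0],
  [0, 0, -110, 0, 0, 0],
  [0, 0, -110, 0, 0, 0],
  [0, 0, -110, 0, 0, 0],
])

```text
t: 18.65
ee_pos: [506.7, -230.9, 124.8]
tcp_rot: [-2.395, -2.033, 0.001]
contact_force: [0.1, 1.2, -2.8]
opening: 16.1
```

```bash
python3 mv.py 507 -230 126 1.408;  python3 - <<'E'
from h import *
import cv2
im=vision.read_camera("scene")[:,:,::-1][100:200,330:440]
cv2.imwrite("pics/scene9.png",cv2.resize(im,None,fx=7,fy=7,interpolation=cv2.INTER_CUBIC))
im=vision.read_camera("top")[:,:,::-1][180:260,380:490]
cv2.imwrite("pics/top9.png",cv2.resize(im,None,fx=7,fy=7,interpolation=cv2.INTER_CUBIC))
E
```

```text
t 18.65 pos [ 506.7 -230.9  124.8] yaw 1.408 F [ 0.1  1.2 -2.8] open 16.1
shift [ 0.9  0.2 -1.2] rot [-0.001  0.    -0.   ] min rows 1.0
```

View pics/scene9.png

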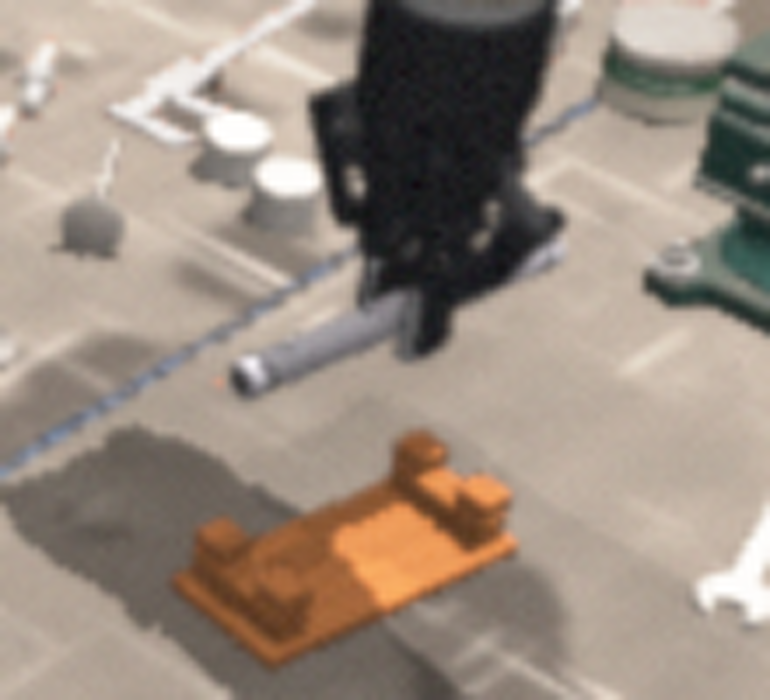

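View pics/top9.png

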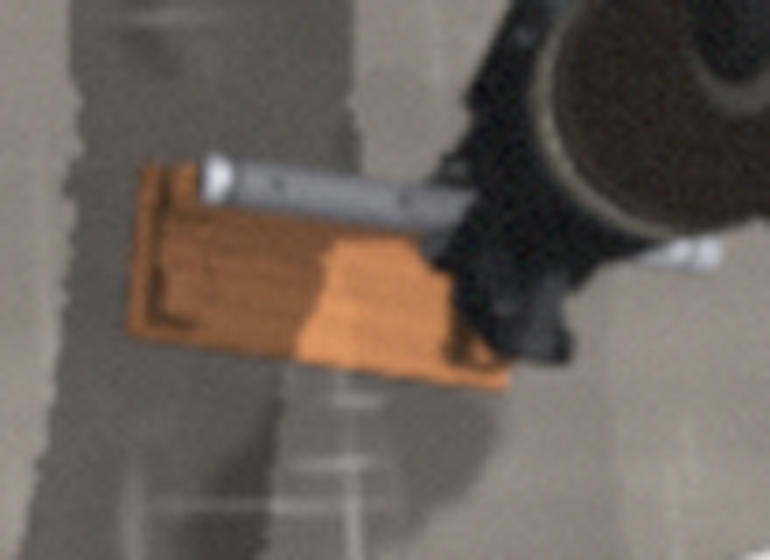

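```bash
cat >> h.py <<'E'
def tri(ps,pt):
    g=lambda X:np.concatenate([proj("scene",X)-ps,proj("top",X)-pt]);r=least_squares(g,[520,0,100]);return r.x,np.abs(g(r.x)).max()
E
python3 - <<'E'
from h import *
A,ea=tri(z8((246,376),(330,100),7),z8((208,180),(380,180),7))
B,eb=tri(z8((560,246),(330,100),7),z8((717,254),(380,180),7))
print(A.round(1),B.round(1),ea,eb,((A+B)/2).round(1),np.linalg.norm(A-B),np.arctan2(*(A-B)[[1,0]]),np.arctan2((A-B)[2],170))
print(ctrl.observe()["ee_pos"])
E
python3 mv.py 530 95 190 1.338
```

```text
[ 520.1 -139.9  146.1] [ 489.6 -317.   144.6] 0.42308707111976673 0.7183494395588355 [ 504.9 -228.5  145.4] 179.69567134898816 1.4002179187451207 0.009035491609657033
[ 506.34889017 -230.67396418  124.07360148]
t 18.75 pos [ 506.3 -230.7  124.1] yaw 1.408 F [-0.1 -0.  -2.5] open 16.1
shift [325.2 -29.6 -65.7] rot [-0.002 -0.     0.07 ] min rows 6.0
```

Request:
servo_tool([
  [20, -2, -20, 0, 0, 0.01],
  [65, -6, -50, 0, 0, 0.02],
  [120, -11, -70, 0, 0, 0.03],
  [175, -16, -75, 0, 0, 0.04],
  [230, -21, -75, 0, 0, 0.05],
  [280, -26, -75, 0, 0, 0.06],
  [312, -29, -70, 0, 0, 0.07],
  [325, -33.5, -66, 0, 0, 0.07],
])

```text
t: 19.75
ee_pos: [526.2, 98.8, 191.6]
tcp_rot: [-2.46, -1.953, -0.001]
contact_force: [-0.0, -1.7, -3.3]
opening: 16.0
```

Request:
servo_tool([
  [0, 0, 0, 0, 0, 0],
  [0, 0, 0, 0, 0, 0],
])

```text
t: 20.0
ee_pos: [526.9, 93.6, 191.2]
tcp_rot: [2.466, 1.946, -0.001]
contact_force: [0.1, -0.7, -2.0]
opening: 16.2
```

```bash
python3 mv.py 534.9 95 120 1.338;  python3 - <<'E'
from h import *
import cv2
im=vision.read_camera("scene")[:,:,::-1][120:250,230:370]
cv2.imwrite("pics/scene10.png",cv2.resize(im,None,fx=5,fy=5,interpolation=cv2.INTER_CUBIC))
im=vision.read_camera("top")[:,:,::-1][150:250,240:370]
cv2.imwrite("pics/top10.png",cv2.resize(im,None,fx=5,fy=5,interpolation=cv2.INTER_CUBIC))
E
```

```text
t 20.0 pos [526.9  93.6 191.2] yaw 1.336 F [ 0.1 -0.7 -2. ] open 16.2
shift [ 3.3  7.4 71.2] rot [ 0.     0.001 -0.002] min rows 2.0
```

View pics/scene10.png

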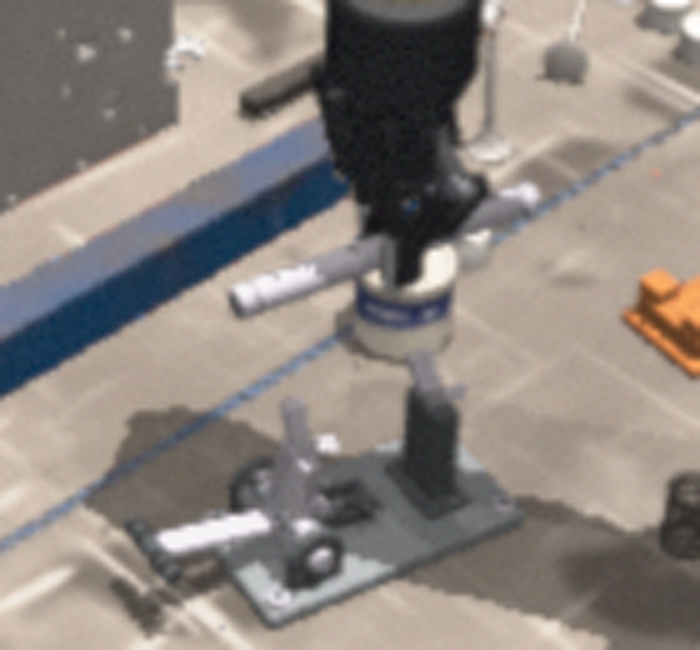

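View pics/top10.png

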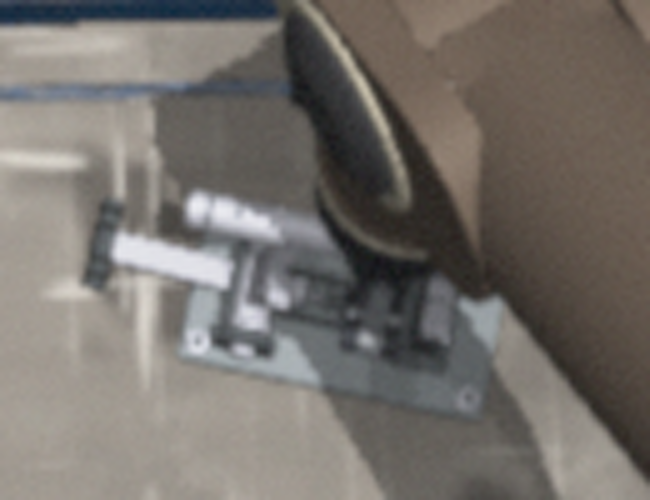

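Request:
servo_tool([
  [1, 3, 20, 0, 0, 0],
  [2, 6, 45, 0, 0, 0],
  [2.5, 7.6, 65, 0, 0, 0],
  [2.5, 7.6, 71, 0, 0, 0],
  [2.5, 7.6, 71, 0, 0, 0],
])

```text
t: 20.72
ee_pos: [534.6, 95.7, 119.5]
tcp_rot: [-2.464, -1.947, 0.001]
contact_force: [-0.8, -0.5, -3.5]
opening: 15.9
```

```bash
python3 mv.py 534.9 95 100 1.338;  python3 - <<'E'
from h import *
import cv2
im=vision.read_camera("scene")[:,:,::-1][160:240,250:350]
cv2.imwrite("pics/scene11.png",cv2.resize(im,None,fx=7,fy=7,interpolation=cv2.INTER_CUBIC))
im=vision.read_camera("top")[:,:,::-1][170:240,250:350]
cv2.imwrite("pics/top11.png",cv2.resize(im,None,fx=7,fy=7,interpolation=cv2.INTER_CUBIC))
E
```

```text
t 20.73 pos [534.6  95.7 119.5] yaw 1.338 F [-0.8 -0.5 -3.5] open 15.9
shift [-0.6  0.5 19.5] rot [-0.001  0.    -0.   ] min rows 1.0
```

View pics/scene11.png

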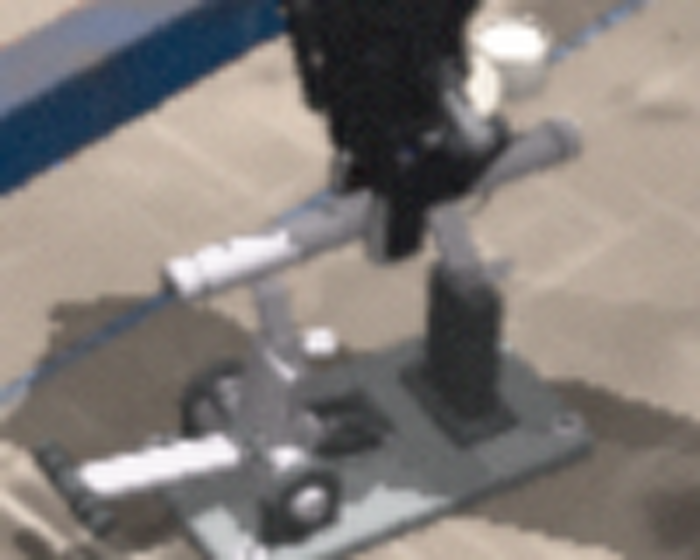

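View pics/top11.png

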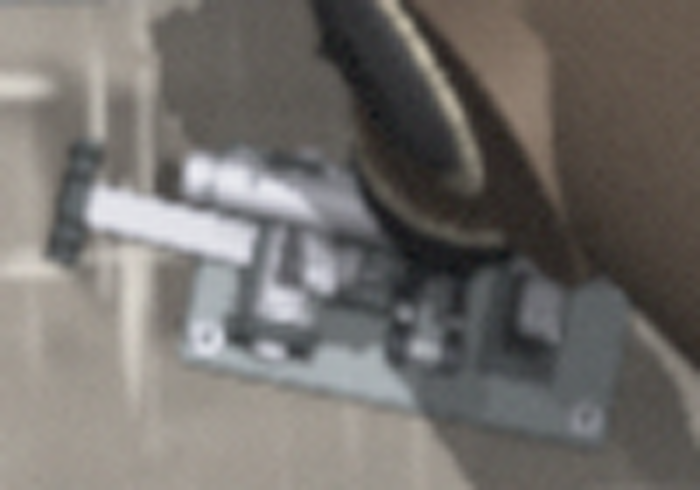

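Run:
```python
from h import *
v=[535.8,99.5,1.338];c,s=np.cos(v[2]),np.sin(v[2])
def L(P):
    d=P-np.array([v[0],v[1],0]);return np.array([c*d[0]+s*d[1],-s*d[0]+c*d[1],d[2]]).round(1)
St=lambda p:z8(p,(250,160),7);Tt=lambda p:z8(p,(250,170),7)
A,e=tri(St((178,280)),Tt((192,174)));print("shaft L end",L(A),e)
for z in(136,138,140):print(z,"R end scene",L(atz("scene",St((570,142)),z)),"L end",L(atz("scene",St((178,280)),z)),L(atz("top",Tt((192,174)),z)))
P,e=tri(St((78,487)),Tt((75,205)));print("pedal",L(P),e)
for p in((208,337),(588,417)):
    print("hole top",L(atz("top",Tt(p),12)))
S0=lambda p:z8(p,(255,180))
for p in((145,350),(245,475),(607,322)): print("hole scene",L(atz("scene",S0(p),12)))
T0=lambda p:z8(p,(265,185),10)
for p in((195,86),(737,199),(687,447),(147,333)): print("hole top0",L(atz("top",T0(p),12)))
```

```text
shaft L end [ 86.2   0.4 140. ] 0.74548892841716
136 R end scene [-91.1   3.1 136. ] L end [ 82.6  -1.9 136. ] [ 87.8  -1.6 136. ]
138 R end scene [-89.5   5.1 138. ] L end [ 83.7   0.  138. ] [ 87.7  -1.2 138. ]
140 R end scene [-88.   7. 140.] L end [ 84.8   1.9 140. ] [ 87.6  -0.7 140. ]
pedal [131.2   2.7  54.9] 0.5955982915237428
hole top [73.9 33.7 12. ]
hole top [-77.1  33.7  12. ]
hole scene [ 70.3 -37.3  12. ]
hole scene [70.2 33.  12. ]
hole scene [-81.2  32.1  12. ]
hole top0 [ 75.3 -36.3  12. ]
hole top0 [-76.9 -36.3  12. ]
hole top0 [-76.3  34.1  12. ]
hole top0 [73.9 34.  12. ]
```

Request:
servo_tool([
  [0, 1.5, 10, 0, 0, 0],
  [0, 1.5, 20, 0, 0, 0],
  [0, 1.5, 26, 0, 0, 0],
  [0, 1.5, 29, 0, 0, 0],
  [0, 1.5, 30, 0, 0, 0],
  [0, 1.5, 31, 0, 0, 0],
])

```text
t: 21.58
ee_pos: [536.5, 95.7, 89.3]
tcp_rot: [2.464, 1.948, 0.001]
contact_force: [0.1, 0.3, -3.6]
opening: 16.0
```

```bash
python3 loc.py;  python3 - <<'E'
from h import *
import cv2
im=vision.read_camera("scene")[:,:,::-1][160:240,250:350]
cv2.imwrite("pics/scene12.png",cv2.resize(im,None,fx=7,fy=7,interpolation=cv2.INTER_CUBIC))
E
```

```text
21.575 local [-3.5 -1.6 89.3] Floc [ 0.3 -0.1 -3.6] 3.6
```

View pics/scene12.png

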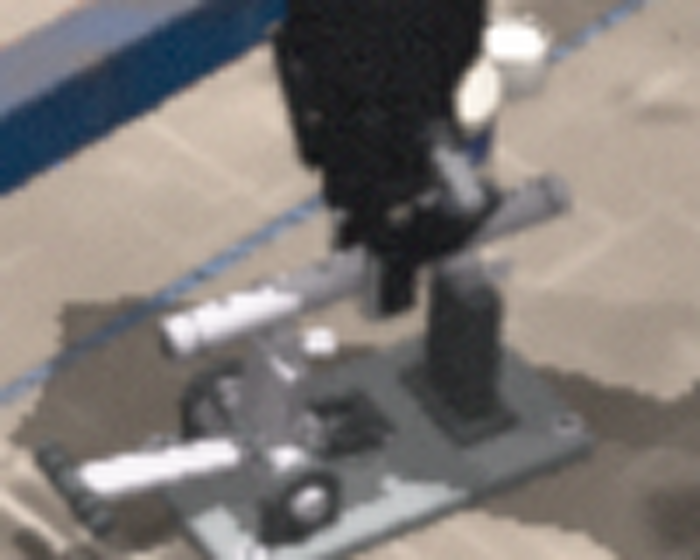

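The far tines sit behind the shaft and the near tine at (318,340) in front, so it is lined up. I'll descend gently.

Request:
servo_tool([
  [0, 0, 1, 0, 0, 0],
  [0, 0, 2, 0, 0, 0],
  [0, 0, 3, 0, 0, 0],
  [0, 0, 4, 0, 0, 0],
])

```text
t: 22.12
ee_pos: [536.4, 95.6, 85.1]
tcp_rot: [2.465, 1.948, 0.0]
contact_force: [-0.5, -0.6, -3.2]
opening: 16.1
```

Request:
servo_tool([
  [0, 0, 0.7, 0, 0, 0],
  [0, 0, 1.4, 0, 0, 0],
  [0, 0, 2, 0, 0, 0],
])

```text
t: 22.5
ee_pos: [536.5, 95.6, 84.2]
tcp_rot: [2.464, 1.948, 0.0]
contact_force: [-4.9, -2.5, 12.8]
opening: 16.3
```

Request:
servo_tool([
  [0, -0.8, 0, 0, 0, 0],
  [0, -1.5, 0, 0, 0, 0],
  [0, -1.5, 0, 0, 0, 0],
])

```text
t: 22.88
ee_pos: [534.7, 96.0, 82.9]
tcp_rot: [-2.464, -1.948, 0.0]
contact_force: [-0.6, 0.5, -2.2]
opening: 16.0
```

```bash
python3 loc.py; python3 -c "
from station import ctrl;print(ctrl.observe()['wrist_torque'])"
```

```text
22.875 local [-3.7  0.2 82.9] Floc [ 0.4  0.7 -2.2] 2.3
[0.06611794 0.10365516 0.00068689]
```

Request:
servo_tool([
  [0, 0, 0.5, 0, 0, 0],
  [0, 0, 1, 0, 0, 0],
  [0, 0, 1, 0, 0, 0],
])

```text
t: 23.25
ee_pos: [534.8, 96.0, 82.7]
tcp_rot: [2.464, 1.948, -0.0]
contact_force: [-3.0, -0.8, 6.5]
opening: 16.2
```

```bash
python3 loc.py; python3 -c "
from station import ctrl;print(ctrl.observe()['wrist_torque'])"
```

```text
23.25 local [-3.6  0.1 82.7] Floc [-1.4  2.7  6.5] 7.2
[-0.13437824  0.77850139 -0.05442749]
```

Request:
servo_tool([
  [0, -0.4, 0, 0, 0, 0],
  [0, -0.8, 0.3, 0, 0, 0],
  [0, -0.8, 0.5, 0, 0, 0],
])

```text
t: 23.62
ee_pos: [534.7, 96.1, 82.5]
tcp_rot: [2.464, 1.947, 0.001]
contact_force: [-2.7, -1.4, 9.7]
opening: 16.0
```

```bash
python3 loc.py
python3 - <<'E'
from h import *
import cv2
print(ctrl.observe()['wrist_torque'])
im=vision.read_camera("scene")[:,:,::-1][160:240,250:350]
cv2.imwrite("pics/scene13.png",cv2.resize(im,None,fx=7,fy=7,interpolation=cv2.INTER_CUBIC))
E
```

```text
23.625 local [-3.6  0.3 82.5] Floc [-2.   2.3  9.7] 10.2
[-0.33206097  0.62042452 -0.07024098]
```

View pics/scene13.png

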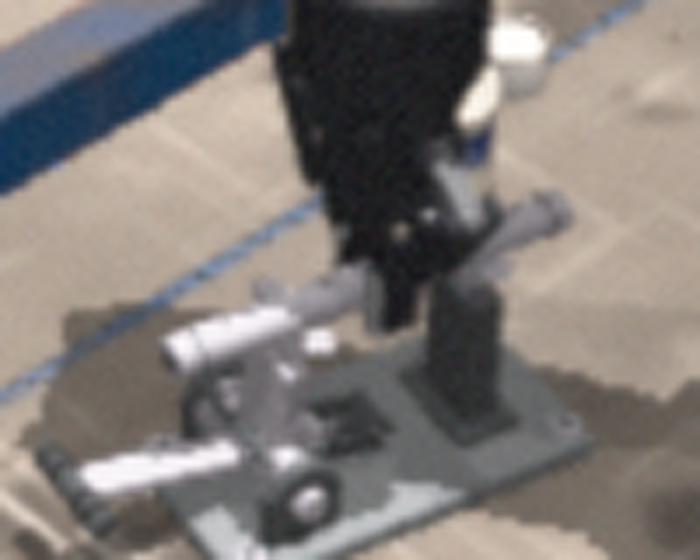

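Request:
servo_tool([
  [0, 0, -0.8, 0, 0, 0],
  [0, 0, -0.8, 0, 0, 0],
  [0, 0, -0.8, 0, 0, 0],
  [0, 0, -0.8, 0, 0, 0],
  [0, 0, -0.8, 0, 0, 0],
], claw=45)

```text
t: 24.3
ee_pos: [534.1, 96.1, 82.4]
tcp_rot: [-2.465, -1.948, 0.0]
contact_force: [-0.1, 0.8, 0.7]
opening: 45.4
```

```bash
python3 loc.py
python3 - <<'E'
from h import *
import cv2
im=vision.read_camera("scene")[:,:,::-1][160:240,250:350]
cv2.imwrite("pics/scene14.png",cv2.resize(im,None,fx=7,fy=7,interpolation=cv2.INTER_CUBIC))
E
```

```text
24.3 local [-3.7  0.9 82.4] Floc [0.7 0.2 0.7] 1.1
```

View pics/scene14.png

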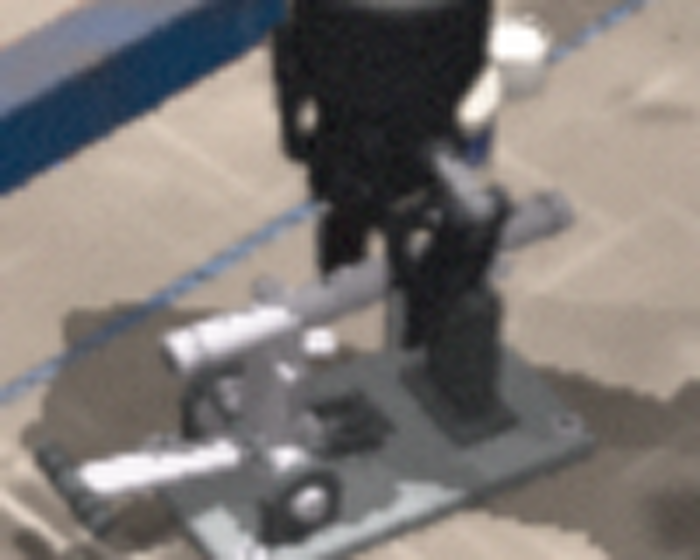

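The shaft sits in both notches and the jaws are clear on both sides. I'll retreat straight up, then step aside for a check.

Request:
servo_tool([
  [0, 0, -8, 0, 0, 0],
  [0, 0, -25, 0, 0, 0],
  [0, 0, -60, 0, 0, 0],
  [0, 0, -110, 0, 0, 0],
  [0, 0, -150, 0, 0, 0],
  [-40, 0, -160, 0, 0, 0],
  [-100, 0, -160, 0, 0, 0],
  [-160, 0, -160, 0, 0, 0],
])

```text
t: 25.35
ee_pos: [496.9, -60.8, 244.2]
tcp_rot: [2.462, 1.949, 0.002]
contact_force: [0.8, 0.4, -0.5]
opening: 45.3
```

Request:
servo_tool([
  [-60, 0, 0, 0, 0, 0],
  [-120, 0, 0, 0, 0, 0],
  [-180, 0, 0, 0, 0, 0],
  [-180, 0, 0, 0, 0, 0],
  [-180, 0, 0, 0, 0, 0],
])

```text
t: 25.98
ee_pos: [455.9, -234.1, 243.4]
tcp_rot: [2.464, 1.948, 0.002]
contact_force: [0.3, 0.8, -0.6]
opening: 45.0
```

```bash
python3 loc.py
python3 - <<'E'
from h import *
import cv2
im=vision.read_camera("scene")[:,:,::-1][160:240,250:350]
cv2.imwrite("pics/scene15.png",cv2.resize(im,None,fx=7,fy=7,interpolation=cv2.INTER_CUBIC))
im=vision.read_camera("top")[:,:,::-1]
cv2.imwrite("pics/top15f.png",im)
cv2.imwrite("pics/top15.png",cv2.resize(im[170:240,250:350],None,fx=7,fy=7,interpolation=cv2.INTER_CUBIC))
E
```

```text
25.975 local [-343.     0.8  243.4] Floc [ 0.9 -0.1 -0.6] 1.0
```

View pics/scene15.png

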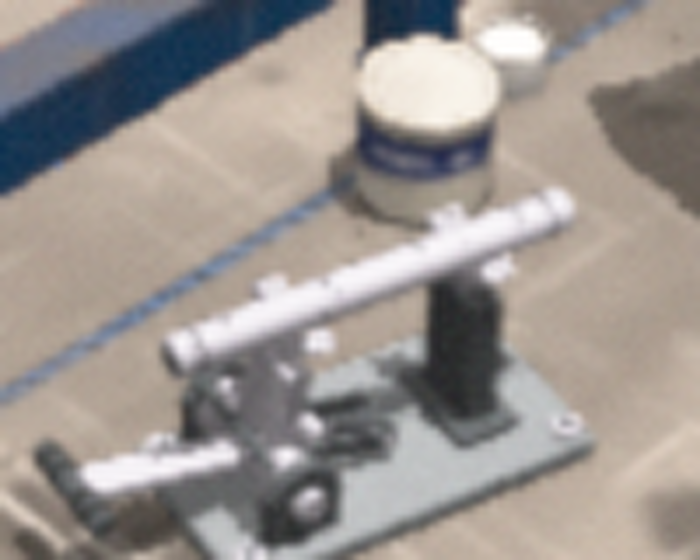

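View pics/top15.png

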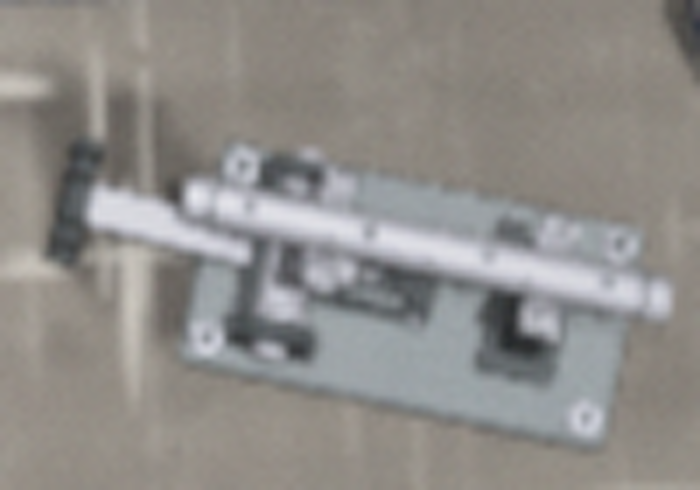

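Run:
```python
from h import *
v=[536.3,98.3,1.338];c,s=np.cos(v[2]),np.sin(v[2])
def L(P):
    d=P-np.array([v[0],v[1],0]);return np.array([c*d[0]+s*d[1],-s*d[0]+c*d[1],d[2]]).round(1)
St=lambda p:z8(p,(250,160),7);Tt=lambda p:z8(p,(250,170),7)
for a,b in(((176,357),(190,196)),((568,206),(665,298))):
    P,e=tri(St(a),Tt(b));print(L(P),round(e,2))
P,e=tri(St((78,487)),Tt((75,205)));print("pedal",L(P),e, "angle",np.degrees(np.arctan2(L(P)[2]-34,L(P)[0]-45)))
for h in((244,165),(623,245),(208,337),(588,417)):print("hole",L(atz("top",Tt(h),12)))
```

```text
[ 88.    0.9 100.8] 0.75
[-89.    3.  103.4] 1.13
pedal [132.3   3.5  54.9] 0.5955982915237428 angle 13.463459566384724
hole [ 75.4 -35.8  12. ]
hole [-76.8 -35.4  12. ]
hole [74.9 34.4 12. ]
hole [-76.   34.4  12. ]
```

View pics/top15f.png

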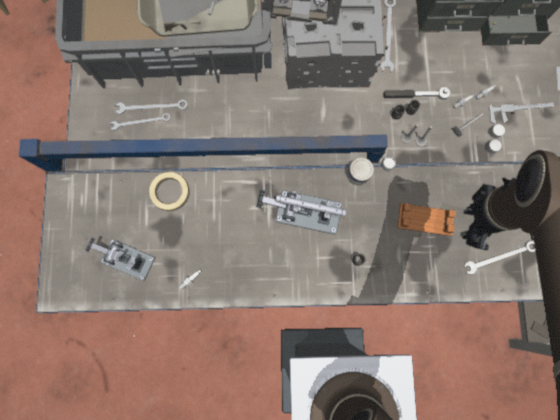

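```bash
python3 -c "
from station import ctrl;print(ctrl.hand_in())"
```

```text
the job is handed in; nothing more can be done
None
```

I pressed the pedal until the leg snapped up to its stop, then moved the shaft from the saddle into the two V notches, let go and handed the job in at about 26 s. Hand-in gave no verdict.

- **Pedal:** it took three goes.
  - First go: the fingertip drifted on the bar and I backed off. The force peaked at 22.7 N, close to the 25 N limit.
  - Second go: I lifted just short of centre and the leg sprang back.
  - Third go: the leg snapped over. I stopped when the force fell to about zero, and it stayed up untouched.
- **Placing:** the highest force reading as the shaft met the notches was about 14 N, against the 45 N limit. I released it with the jaws clear on both sides.
- **Shaft position:** the last pictures put its centre about 0.5 mm from the rest's origin along it and about 102 mm above the bench. It is lined up to within about 0.01 rad and visibly in both notches.
- **Sideways offset:** the same pictures read about 2 mm, inside the 4 mm limit. However, the two cameras disagree by 1–3 mm, so I relied on the shaft being seated in the V's.
- **Leg angle:** the estimates disagree, from about 8° to 13° of lean. All are under the 17° limit.
- **Other things:** the tin, spring and tappet show no visible movement in the last top view. I did not measure them again.

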